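Take the tab-locked cap off the radio's battery tube

TASK

Open the battery tube on top of the wooden-cased radio: squeeze the two orange tabs of its black cap together and, keeping them squeezed, turn the cap anticlockwise until it comes up against its end stop, without straining the stop or prying the cap up before it is free. Then lift the cap off, set it down upright in the blue parts tray and let go of it there, leaving everything else on the bench where it is.

Things in the scene. Friction and masses are not known exactly. Their poses are not given: they have to be found in the camera images.
- cap_mid (a point): Black cap with two orange side tabs, on the radio's battery tube; point on its axis at mid-height of the tabs, 32 mm above its lower rim; z up along the axis. Tabs face out along +x and -x: upright plates 20 mm wide, 27 mm high, 54 mm apart over their outer faces, each sprung (2.5 to 6.5 N) with 5 mm travel to a solid stop (44 mm over both when squeezed). Cap weighs 60 to 120 g.
- cap_tab (a point): Outer face of the cap's +x tab at mid-height, tab not squeezed (27 mm from the axis; the other tab is alike). A nose under each tab locks turning and lifting until both tabs are in by 4 mm or more. Squeezed, the cap turns anticlockwise seen from above by 29 to 66 degrees to a solid end stop; how far differs each time and is not measured, it must be felt.
- cap_rim (a point): Centre of the cap's lower rim. Skirt 48 mm across, 17 mm high, two lugs to 33 mm from the axis. Steel ears hold the lugs down until the last 4 degrees before the stop; only there can the cap be lifted. A spring lifts it with about 6 N (a few mm once free) and makes turning rub with less than 0.1 Nm; the stop is far stiffer. More than 50 N in all on stop, ears or tube breaks them.
- tube (a point): Socket of the battery tube on the radio, point on the cap's turning axis (z up), level with the seated cap's rim, 1 mm above a black flange 86 mm across. Steel ears and red end stops of the bayonet ring reach 41 mm from the axis and 11 mm above this point: keep fingertips 13 mm or more above it. Inside the cap a 33 mm wide tube stands 10 mm above this point.
- radio: The radio, fixed to the bench: wooden case 230 (x) x 260 (y) x 75 mm high, origin under its centre, with a copper board on top. The battery tube's axis is at x = -45 mm, y = 0. An aluminium box 50 mm high stands on top (x 44 to 106, y -110 to 50 mm), its knob reaching to x = 26 at y = -75 mm. Other parts are up to 20 mm high, 80 mm or more from that axis.
- tray: Blue open parts tray, fixed to the bench, 180 x 180 mm outside, walls 5 mm thick and 14 mm high, floor 5 mm thick; origin under its centre. The cap may stand anywhere on its floor.
- spool_mid (a point): Bystander, to be left alone: solder spool, flanged, aluminium, 56 mm across, 48 high; the point is at its centre.
- jar_mid (a point): Bystander, to be left alone: small amber jar with red lid, 50 mm across, 60 high; the point is at its centre.
- tape_mid (a point): Bystander, to be left alone: roll of yellow tape lying flat, 72 mm across, 18 high; the point is at its centre.
- can_mid (a point): Bystander, to be left alone: blue can, 54 mm across, 90 high; the point is at its centre.
- meter_mid (a point): Bystander, to be left alone: yellow hand multimeter lying flat, 150 x 75 x 36 mm; the point is at its centre.
- driver_grip (a point): Bystander, to be left alone: screwdriver with a red handle lying flat, 180 mm long (point on the handle).
- spare_knob_mid (a point): Bystander, to be left alone: small loose black knob on the bench between radio and tray, 24 mm across, 14 high; the point is at its centre.
Mind the look-alikes: they are no part of the job. What is shaped like the part that bears cap_mid but green or turquoise is not meant.

How it is judged:
On the way, in this order (a step that is already met when the one before it is completed fails the run):
1. the cap is turned at least 23 degrees anticlockwise from where it was locked, still on its tube (y of cap_tab in the frame of radio above 0 m and horizontal distance between cap_mid and tube below 0.006 m), for 0.05 s.
2. the cap is lifted off the tube (z of cap_mid in the frame of tube above 0.06 m), for 0.1 s.
At the end, for the whole second after the job is handed in: the cap stands upright (within 5 degrees) on the tray's floor, its axis at least 13 mm inside the tray's inner walls, at rest and released (x of cap_mid in the frame of tray between -0.072 and 0.072 m and y of cap_mid in the frame of tray between -0.072 and 0.072 m and z of cap_mid in the frame of tray between 0.034 and 0.04 m and angle between cap_mid's own z axis and vertical below 0.08 rad and linear speed of cap below 0.01 m/s and contact force between the fingers and cap below 0.05 N); the robot touches nothing.
It fails at once if the cap is pressed against the radio (end stop, ears or tube) with more than 50 N in all (contact force between cap and radio above 50 N).
It fails at once if the cap is let go more than 20 mm above the tray's floor (horizontal distance between cap_mid and tube above 0.05 m and z of cap_mid in the frame of tray above 0.057 m and contact force between the fingers and cap below 0.02 N).
It fails at once if another thing on the bench is moved by more than 15 mm (distance of any of spool_mid, jar_mid, tape_mid, can_mid, meter_mid, driver_grip, spare_knob_mid from where it was at the start of the episode above 0.015 m).
It also fails if it takes over 64 s, if anything falls off the work surface, if the arm or the gripper's body presses on something with over 40 N, if the wrist force passes 120 N, or if a joint passes its speed limit or range.

ROBOT

A 7-joint arm with a two-finger parallel gripper is mounted at the origin on the work surface. World frame = base frame: x ahead of the robot, y to its left, z up, the work surface at z = 0. Lengths are in m, angles in rad, forces in N, time in s.
With the tool pointing down it reaches from about 0.425 to 0.925 m from the base axis. Payload 6.8 kg.
Tool frame: the origin (TCP) lies on the front face of the gripper's body, between the roots of the fingers; the fingertips stand 73 mm ahead of it and the grasp point (between the pads) lies 54 mm ahead of it; z points along the fingers, y is the direction in which the jaws open and shut (so a half turn about z gives the same grasp; the last joint's range is limited). The gripper opens to 85 mm and grips with 20 to 120 N. Pads are 22 mm wide; open, the fingers measure 114 mm over their backs; the gripper's body (76 mm by 85 mm) begins 54 mm behind the grasp point. The pads swing forward as they close: fully open they stand 13 mm farther back than shut.
Start: joints at [-1.453, 0.477, 0.022, 1.555, -0.011, 1.109, -0.083], TCP at [0.151, 0.658, 0.304] pointing down, gripper open.
Joint ranges: [-2.96, 2.96], [-0.34, 2.1], [-1.41, 1.46], [0.24, 2.44], [-1.37, 4.51], [0.17, 1.92], [-2.96, 2.96]. Speed limits (rad/s): [2.39, 2.39, 3.14, 3.14, 3.14, 3.14, 3.14].

INTERFACE

Orientations are given as a rotation vector (axis times angle).
In Python, from bench import * gives the robot as it stands.
- The arm moves only by the tool jog_arm, never from a script. Its argument "plan" is a list of rows, each a list of 2 entries, a list of its own where there are three numbers: the shift along the world's x, y, z in cm, then the turn about the world's z in rad. In form: [[[tx, ty, tz], twist], ...]. A call has 1 to 12 rows; each row shifts and turns the commanded pose from where the row before left it; what a row does not reach is not made up. A row lasts 1/10 s, in which the tool goes at most 50 mm and 8.59 degrees, less where a joint would pass 70% of its speed; a pose out of reach is approached as far as the arm can. A call is refused whole if a number of a shift passes 5 or a number of a turn 0.15, either way. A call with a gripper value outside its range is refused whole. "hand" is the finger opening in cm, from 0 to 8.54, set as the call begins (left out, the last holds). The fingers move at their own pace and stop on an object; "grip_force" is the grip in N (left out, the last holds). Time passes only in rows, so rows that do not move let the fingers close. It gives the time, the measured TCP pose, the force and the opening at its end, in the units of the state.
- get_obs(): the state, without advancing time (a new reading comes with each control period).
- grab_frame(name): name is "scene" or "top" or "wrist"; returns the picture (480x640x3 uint8, red, green, blue); there is no depth.
- get_calibration(name): a dict with "intrinsics" (3x3 intrinsics, pixels), "xyz" and "orientation" of the camera in the world. Camera axes: x right, y down, z forward; pixel columns grow to the right and rows downward; lengths in m; the calibration is good to about 2 mm. A picture is of the moment at which its call begins: read the wrist's pose just before it. get_calibration takes no time and is no camera call; for the wrist camera it gives the pose at the moment of the call.
- hand_in(): hands the job in, once; it reports no verdict.
The state is a dict: "clock": time; "joints": joint angles; "qvel": joint speeds; "tau": joint torques, N m; "tcp_pos": TCP position; "orientation": TCP orientation; "contact_force": force on the tool from outside, world axes, zero at the start; "moment": the same for the moment, N m; "grip_width": finger opening in m.
Only numpy, scipy, OpenCV 4.12 (cv2) and the standard library are available. Lean on these libraries where they do the work, as an engineer would, in place of code of your own. Each camera call takes 0.05 s, during which the arm holds its last target. There are 200 camera calls.

## Working session

There is one attempt and no reset: what is moved stays moved. The work goes in short steps, Python scripts to look and compute and a tool call to move; the robot and the scene stay as the last step left them, time stands still between calls to the robot, and variables do not carry over. Pictures are saved under pics/ and viewed, about 8 in all and at most 12, crops included, and the job is handed in when it is done.

Besides the shell and the picture viewer there is one more tool, called after "Call:" by a JSON object that holds its "op" and its "data", one argument or row to a line. jog_arm: Moves the arm, as the interface text tells. Its arguments: {"type":"object","properties":{"plan":{"type":"array","items":{"type":"array"}},"hand":{"type":"number"},"grip_force":{"type":"number"}},"required":["plan"]}

```bash
mkdir -p pics
python3 - <<'E'
from bench import *
import cv2,numpy as np
for n in ("scene","top"):
    f=grab_frame(n); cv2.imwrite(f"pics/{n}0.png",f[:,:,::-1]); print(n,get_calibration(n))
print(get_obs())
E
```

```text
scene {'intrinsics': array([[463.07213947,   0.        , 326.32134179],
       [  0.        , 463.07213947, 234.94705549],
       [  0.        ,   0.        ,   1.        ]]), 'xyz': array([ 1.29235887, -0.5529532 ,  0.80397515]), 'orientation': array([-2.05883727, -0.98959915,  0.49954709])}
top {'intrinsics': array([[584.72422671,   0.        , 329.03921514],
       [  0.        , 584.72422671, 234.7171229 ],
       [  0.        ,   0.        ,   1.        ]]), 'xyz': array([0.41285923, 0.00848387, 1.48229437]), 'orientation': array([-2.15898774,  2.18617922, -0.09702778])}
{'clock': 0.1, 'joints': array([-1.45307571,  0.47773033,  0.02234501,  1.556325  , -0.01150023,
        1.10931552, -0.08311879]), 'qvel': array([ 0.00051244, -0.00335335,  0.00029061, -0.00142212,  0.00193795,
        0.0018197 ,  0.00149156]), 'tau': array([ 3.95726369e-03, -5.97757888e+01,  1.61300205e+00, -2.81951147e+01,
        1.27003514e-02,  5.08462836e-03,  2.12374038e-07]), 'tcp_pos': array([0.15104845, 0.65746518, 0.30302589]), 'orientation': array([-3.53958579e-01, -3.12152239e+00,  2.58974763e-03]), 'contact_force': array([ 0.21197453, -0.73823102,  0.24007784]), 'moment': array([-0.04789162,  0.02018189,  0.02029799]), 'grip_width': 0.08541445927691413}
```

View pics/top0.png

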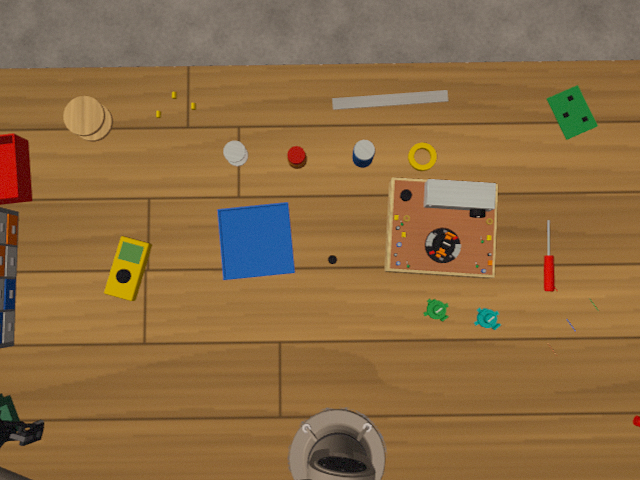

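View pics/scene0.png

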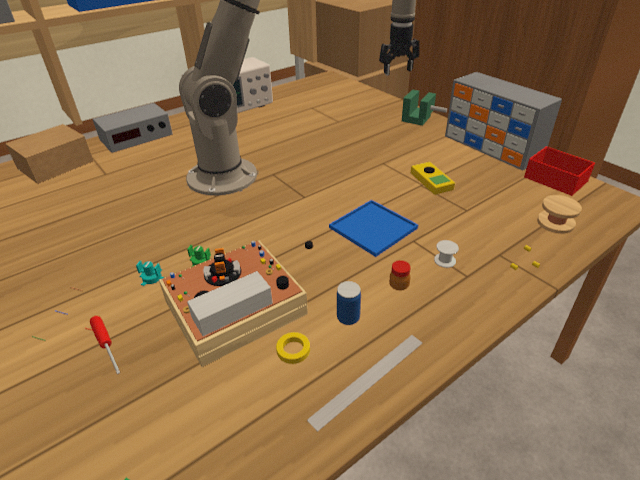

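The top view shows the radio at about (442,228), with the cap at (443,245). The tray is at (257,241) and the spare knob at (332,259). The green and turquoise caps are decoys. Next I measure.

```bash
cat > h.py <<'E'
from bench import *
import cv2,numpy as np
from scipy.spatial.transform import Rotation as R
def ray(c,uv):
    d=np.linalg.inv(c["intrinsics"])@np.array([uv[0],uv[1],1.]); return R.from_rotvec(c["orientation"]).apply(d)
def onz(c,uv,z):
    d=ray(c,uv); p=np.array(c["xyz"]); return p+d*(z-p[2])/d[2]
def proj(c,P):
    p=R.from_rotvec(c["orientation"]).inv().apply(np.array(P)-c["xyz"]); q=c["intrinsics"]@p; return q[:2]/q[2]
E
python3 - <<'E'
from h import *
c=get_calibration("top"); f=cv2.imread("pics/top0.png"); hsv=cv2.cvtColor(f,cv2.COLOR_BGR2HSV)
m=cv2.inRange(hsv,(100,150,60),(125,255,255)); m[:, :200]=0; m[:,310:]=0;m[:190]=0
k=max(cv2.findContours(m,0,1)[0],key=cv2.contourArea); r=cv2.minAreaRect(k)
b=np.array([onz(c,p,.014)[:2] for p in cv2.boxPoints(r)]); print("tray",b.round(4).tolist(),b.mean(0),np.linalg.norm(np.diff(b,axis=0),axis=1))
# radio outline: lines
for p in [(390,179),(498,182),(494,277),(386,272)]: print(p,onz(c,p,.075)[:2].round(4))
m=cv2.inRange(hsv,(3,180,150),(16,255,255)); m[:225]=0;m[270:]=0;m[:,:420]=0;m[:,470:]=0
n,l,s,ce=cv2.connectedComponentsWithStats(m)
for i in range(1,n):
    if s[i,4]>5: print(s[i],ce[i].round(1),onz(c,ce[i],.13)[:2].round(4))
cv2.imwrite("pics/crop1.png",cv2.resize(f[170:285,375:510],None,fx=5,fy=5,interpolation=cv2.INTER_CUBIC))
E
```

```text
tray [[0.617, 0.2967], [0.6328, 0.1177], [0.4556, 0.1012], [0.4402, 0.2782]] [0.53641104 0.19846075] [0.1797027  0.177933   0.17771862]
(390, 179) [ 0.6777 -0.1382]
(498, 182) [ 0.6669 -0.4009]
(494, 277) [ 0.4364 -0.3823]
(386, 272) [ 0.4516 -0.1236]
[449 233   7   5  17] [452.5 235. ] [ 0.5339 -0.2745]
[445 235   6   5  19] [447.5 237. ] [ 0.5293 -0.2628]
[437 248   9   8  37] [441.3 251.3] [ 0.4963 -0.2474]
[436 254   5   3  12] [437.9 255.1] [ 0.4876 -0.2394]
```

View pics/crop1.png

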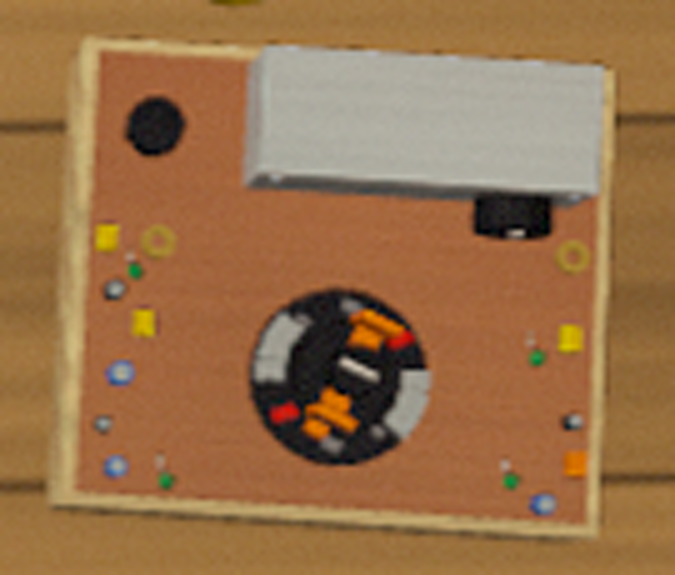

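The cap's tabs lie at about −30° in world and the radio yaw is about −0.06. The tube is near (0.513,−0.258). I'll move above it for a close look.

Run:
```python
from h import *
o=get_obs(); M=R.from_rotvec(o["orientation"]).as_matrix(); print(M.round(3))
c=get_calibration("top"); print(onz(c,(443,245.4),.08))
w=get_calibration("wrist"); Mw=R.from_rotvec(w["orientation"]).as_matrix()
print("cam in tool",M.T@(w["xyz"]-o["tcp_pos"]),"\n",(M.T@Mw).round(3),w["intrinsics"])
```

```text
[[-0.975  0.224 -0.   ]
 [ 0.224  0.975 -0.002]
 [-0.    -0.002 -1.   ]]
[ 0.51353169 -0.261426    0.08      ]
cam in tool [ 0.07448416  0.00058852 -0.07112644] 
 [[-0.001 -0.957 -0.289]
 [ 1.    -0.001 -0.001]
 [ 0.    -0.289  0.957]] [[426.53150921   0.         317.2087943 ]
 [  0.         426.53150921 243.25380693]
 [  0.           0.           1.        ]]
```

Call:
{"op": "jog_arm", "data": {
  "plan": [
    [[4, -3, 0], 0],
    [[5, -5, 0], 0],
    [[5, -5, 0], 0],
    [[5, -5, 0], 0],
    [[5, -5, 0], 0],
    [[5, -5, 0], 0],
    [[5, -5, 0], 0],
    [[3, -5, 0], 0],
    [[0, -5, 0], 0],
    [[0, -5, 0], 0],
    [[0, -5, 0], 0],
    [[0, -5, 0], 0]
  ],
  "hand": 8.5,
  "grip_force": 30
}}

```text
clock: 1.3
tcp_pos: [0.4285, 0.1707, 0.3037]
orientation: [-0.354, -3.121, 0.0]
contact_force: [1.2, 0.1, 1.0]
grip_width: 0.0851
```

Call:
{"op": "jog_arm", "data": {
  "plan": [
    [[2, -4, 0], -0.15],
    [[2, -4, 0], -0.15],
    [[1, -4, 0], -0.15],
    [[1, -4, 0], -0.15],
    [[1, -4, 0], -0.15],
    [[1, -4, 0], -0.15],
    [[0, -4, 0], -0.15],
    [[0, -4, 0], -0.15],
    [[0, -4, 0], -0.15],
    [[0, -4, 0], -0.15],
    [[0, -3, 0], -0.15],
    [[0, 0, 0], -0.15]
  ]
}}

```text
clock: 2.5
tcp_pos: [0.5074, -0.2621, 0.3042]
orientation: [2.674, 1.645, -0.003]
contact_force: [0.3, 0.2, -0.2]
grip_width: 0.0845
```

Run:
```python
from h import *
o=get_obs(); M=R.from_rotvec(o["orientation"]).as_matrix(); print(o["tcp_pos"],np.degrees(np.arctan2(M[1,1],M[0,1])),o["joints"].round(2))
```

```text
[ 0.50741685 -0.26209701  0.30418294] -26.813536464136963 [-0.23  0.38  0.78  1.85 -0.3   1.04  0.2 ]
```

Run:
```python
from h import *
import json
c=get_calibration("wrist"); f=grab_frame("wrist"); cv2.imwrite("pics/w1.png",f[:,:,::-1])
t=grab_frame("top");s=grab_frame("scene")
cv2.imwrite("pics/s1.png",s[:,:,::-1])
json.dump({k:np.array(v).tolist() for k,v in c.items()},open("w1.json","w"))
print(proj(c,(.5135,-.2605,.08)))
```

```text
[324.84370687 216.22644527]
```

View pics/w1.png

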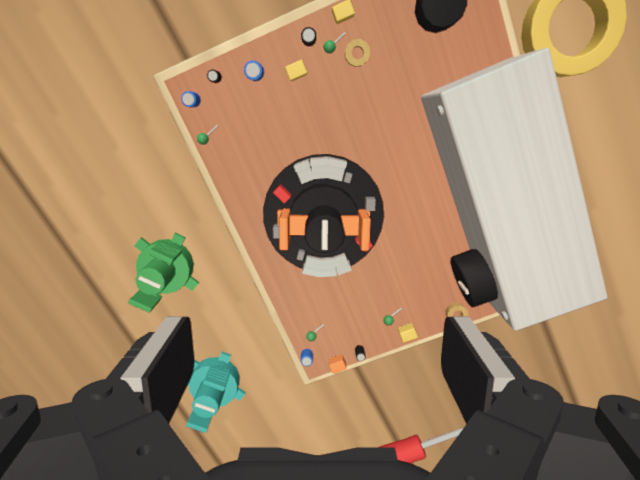

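The wrist view shows the flange centred at about (323.5,215). The orange tabs lie horizontally at x≈283 and 365, so the jaws are already aligned with them. Next I triangulate the height.

Run:
```python
from h import *
import json
cs=[{k:np.array(v) for k,v in json.load(open("w1.json")).items()},get_calibration("top"),get_calibration("scene")]
def tri(uvs,cs):
    A=np.zeros((3,3));b=np.zeros(3)
    for uv,c in zip(uvs,cs):
        d=ray(c,uv);d/=np.linalg.norm(d);P=np.eye(3)-np.outer(d,d);A+=P;b+=P@c["xyz"]
    X=np.linalg.solve(A,b); return X.round(4),[np.linalg.norm(proj(c,X)-u).round(1) for u,c in zip(uvs,cs)]
im=cv2.imread("pics/w1.png"); top=cv2.imread("pics/top0.png"); sc=cv2.imread("pics/scene0.png")
def white(f,x0,x1,y0,y1):
    h=cv2.cvtColor(f,cv2.COLOR_BGR2HSV); m=np.zeros(f.shape[:2],np.uint8); m[y0:y1,x0:x1]=cv2.inRange(h,(0,0,130),(179,70,255))[y0:y1,x0:x1]; return m
def ccs(m,mn):
    n,l,s,ce=cv2.connectedComponentsWithStats(m); return [(s[i].tolist(),ce[i].round(1).tolist()) for i in range(1,n) if s[i,4]>=mn]
w=white(im,312,338,215,255); t=white(top,438,455,238,250)
print(ccs(w,8),ccs(t,3))
pw=ccs(w,8)[0][1];pt=max(ccs(t,3))[1]
print("bar",tri([pw,pt],cs), "minrect",cv2.minAreaRect(cv2.findNonZero(w)))
# flange ellipse
def fl(f,cen,r):
    h=cv2.cvtColor(f,cv2.COLOR_BGR2HSV); return h
def ell(f,x0,x1,y0,y1):
    h=cv2.cvtColor(f,cv2.COLOR_BGR2HSV); m=np.zeros(f.shape[:2],np.uint8)
    cop=cv2.inRange(h,(3,70,90),(15,190,255)); m[y0:y1,x0:x1]=255-cop[y0:y1,x0:x1]
    k=max(cv2.findContours(m,0,1)[0],key=cv2.contourArea); return cv2.fitEllipse(cv2.convexHull(k))
ew=ell(im,250,396,142,290);et=ell(top,420,466,224,267);print(ew,et)
print("flange",tri([ew[0],et[0]],cs))
h=cv2.cvtColor(im,cv2.COLOR_BGR2HSV); m=cv2.inRange(h,(3,190,150),(18,255,255)); m[:190]=0;m[270:]=0;m[:,:260]=0;m[:,390:]=0
print(ccs(m,20))
for z in (.075,.08,.085,.09):
    c=cs[0]; a=onz(c,(ew[0][0]-60,ew[0][1]),z);b=onz(c,(ew[0][0]+60,ew[0][1]),z); print(z,np.linalg.norm(a-b)/120*max(ew[1]),onz(c,ew[0],z).round(4))
cv2.imwrite("pics/c2.png",np.hstack([cv2.resize(im[145:285,245:400],(620,560)),cv2.resize(sc[235:300,195:250],None,fx=3,fy=560/65)[:, :165]]))
```

```text
[([322, 220, 6, 30, 180], [324.5, 234.5])] [([443, 242, 7, 4, 11], [446.1, 243.2])]
bar (array([ 0.5141, -0.2568,  0.1407]), [np.float64(0.4), np.float64(0.1)]) minrect ((324.5, 234.5), (29.0, 5.0), 90.0)
((323.17987060546875, 214.6169891357422), (118.5124740600586, 122.57705688476562), 178.703125) ((442.3140563964844, 245.0908203125), (34.61837387084961, 35.25471496582031), 116.21080017089844)
flange (array([ 0.5137, -0.2579,  0.0872]), [np.float64(0.8), np.float64(0.2)])
[]
0.075 0.08837661704383883 [ 0.5125 -0.26    0.075 ]
0.08 0.086904218438304 [ 0.513  -0.2589  0.08  ]
0.085 0.08543181983276915 [ 0.5134 -0.2578  0.085 ]
0.09 0.08395942122723431 [ 0.5139 -0.2568  0.09  ]
```

View pics/c2.png

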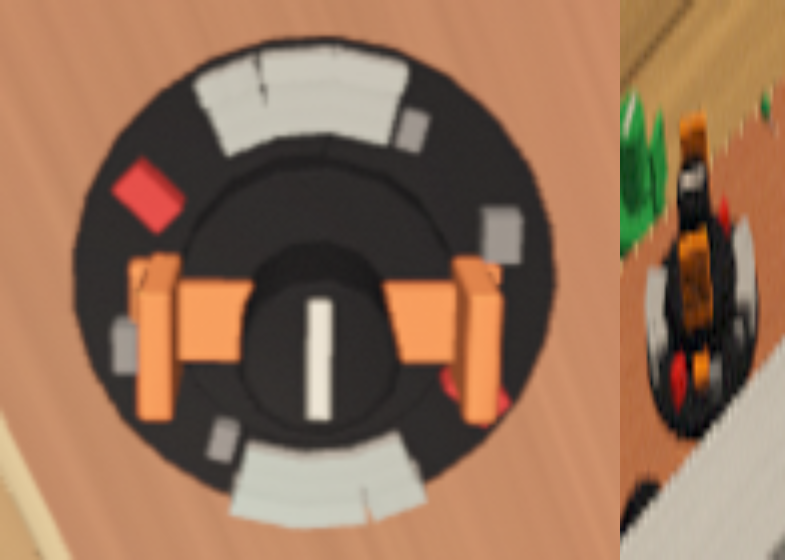

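Both estimates put the rim at z≈0.085, and the axis is at about (0.5135,−0.258). I'll grasp at TCP z≈0.175, which keeps the tips about 17 mm above the rim.

Call:
{"op": "jog_arm", "data": {
  "plan": [
    [[0.6, 0.4, 0], 0],
    [[0, 0, -3], 0],
    [[0, 0, -3], 0],
    [[0, 0, -3], 0],
    [[0, 0, -2], 0],
    [[0, 0, -1.5], 0],
    [[0, 0, -0.4], 0],
    [[0, 0, 0], 0],
    [[0, 0, 0], 0]
  ]
}}

```text
clock: 3.55
tcp_pos: [0.5156, -0.2533, 0.1759]
orientation: [2.664, 1.663, 0.002]
contact_force: [-0.2, -0.8, -0.2]
grip_width: 0.0852
```

Run:
```python
from h import *
c=get_calibration("wrist"); f=grab_frame("wrist")[:,:,::-1]; cv2.imwrite("pics/w2.png",f); o=get_obs()
M=R.from_rotvec(o["orientation"]).as_matrix();print(o["tcp_pos"],o["contact_force"],np.degrees(np.arctan2(M[1,1],M[0,1])))
for z in(.013,.0455): print([proj(c,(.5135,-.258,.085+z)).round(0)])
```

```text
[ 0.51568702 -0.25336058  0.17600178] [-0.47910871  0.42378697 -0.2788349 ] -26.042579010337445
[array([320., 328.])]
[array([320., 377.])]
```

View pics/w2.png

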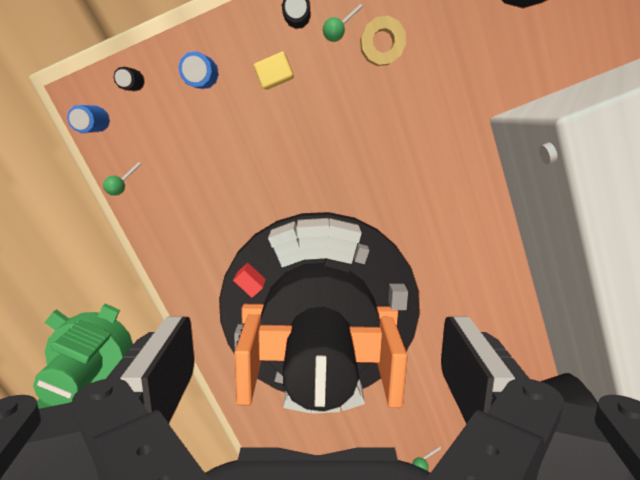

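Jaws are centred on the tabs (237–405 against fingers 192–443). I'll apply the small in-plane correction, then squeeze.

Call:
{"op": "jog_arm", "data": {
  "plan": [
    [[-0.2, -0.45, 0], 0],
    [[0, 0, 0], 0],
    [[0, 0, 0], 0]
  ]
}}

```text
clock: 3.9
tcp_pos: [0.5129, -0.258, 0.1753]
orientation: [2.665, 1.662, 0.001]
contact_force: [-0.3, 0.2, 0.5]
grip_width: 0.085
```

Call:
{"op": "jog_arm", "data": {
  "plan": [
    [[0, 0, 0], 0],
    [[0, 0, 0], 0],
    [[0, 0, 0], 0],
    [[0, 0, 0], 0],
    [[0, 0, 0], 0],
    [[0, 0, 0], 0],
    [[0, 0, 0], 0],
    [[0, 0, 0], 0]
  ],
  "hand": 3,
  "grip_force": 30
}}

```text
clock: 4.7
tcp_pos: [0.5138, -0.258, 0.1759]
orientation: [2.664, 1.662, 0.002]
contact_force: [0.1, 0.2, 7.2]
grip_width: 0.0422
```

```bash
cat > st.py <<'E'
from h import *
o=get_obs(); M=R.from_rotvec(o["orientation"]).as_matrix()
print(o["clock"],o["tcp_pos"].round(4),"F",o["contact_force"].round(2),"Mz",o["moment"].round(3),"yaw",np.degrees(np.arctan2(M[1,1],M[0,1])).round(2),"w",round(o["grip_width"],4), "q",o["joints"].round(2))
E
python3 st.py
```

```text
4.7 [ 0.5138 -0.258   0.1759] F [0.07 0.18 7.17] Mz [ 0.069  0.029 -0.012] yaw -26.07 w 0.0422 q [-0.13  0.55  0.65  1.94 -0.46  0.8   0.32]
```

Squeezed to 42 mm with a light downward preload of 7 N. Now I turn in steps and watch the moment.

Call:
{"op": "jog_arm", "data": {
  "plan": [
    [[0, 0, 0], 0.05],
    [[0, 0, 0], 0.05],
    [[0, 0, 0], 0.05],
    [[0, 0, 0], 0.05],
    [[0, 0, 0], 0]
  ]
}}

```text
clock: 5.2
tcp_pos: [0.5137, -0.2581, 0.1759]
orientation: [2.483, 1.922, 0.002]
contact_force: [-0.3, 0.6, 5.9]
grip_width: 0.0413
```

```bash
python3 st.py
```

```text
5.2 [ 0.5137 -0.2581  0.1759] F [-0.28  0.6   5.94] Mz [0.038 0.096 0.062] yaw -14.53 w 0.0413 q [-0.09  0.53  0.6   1.94 -0.42  0.79  0.48]
```

Call:
{"op": "jog_arm", "data": {
  "plan": [
    [[0, 0, 0], 0.05],
    [[0, 0, 0], 0.05],
    [[0, 0, 0], 0.05],
    [[0, 0, 0], 0.05],
    [[0, 0, 0], 0]
  ]
}}

```text
clock: 5.7
tcp_pos: [0.5136, -0.2581, 0.1759]
orientation: [2.279, 2.16, 0.002]
contact_force: [-0.5, -0.0, 6.7]
grip_width: 0.0421
```

```bash
python3 st.py
python3 - <<'E'
from h import *
cv2.imwrite("pics/w3.png",grab_frame("wrist")[150:,80:560,::-1])
E
```

```text
5.7 [ 0.5136 -0.2581  0.1759] F [-0.51 -0.01  6.72] Mz [0.024 0.021 0.021] yaw -3.08 w 0.0421 q [-0.06  0.52  0.55  1.94 -0.38  0.78  0.65]
```

View pics/w3.png

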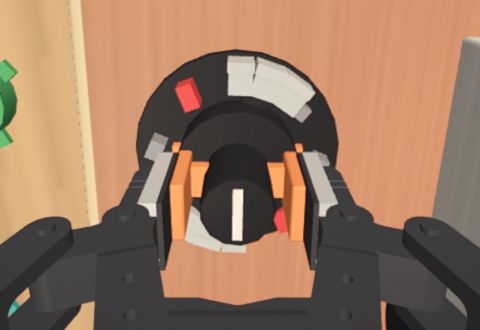

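The cap is following: its white bar is still aligned with the jaws while the ring has rotated in view. I'll continue with finer checks.

Call:
{"op": "jog_arm", "data": {
  "plan": [
    [[0, 0, 0], 0.03],
    [[0, 0, 0], 0.03],
    [[0, 0, 0], 0.03],
    [[0, 0, 0], 0]
  ]
}}

```text
clock: 6.15
tcp_pos: [0.5136, -0.2581, 0.1759]
orientation: [2.18, 2.259, 0.001]
contact_force: [-1.0, 0.3, 6.9]
grip_width: 0.0417
```

```bash
python3 st.py
```

```text
6.15 [ 0.5136 -0.2581  0.1759] F [-0.97  0.28  6.91] Mz [-0.017  0.153 -0.022] yaw 2.04 w 0.0417 q [-0.04  0.52  0.52  1.94 -0.36  0.78  0.72]
```

Call:
{"op": "jog_arm", "data": {
  "plan": [
    [[0, 0, 0], 0.03],
    [[0, 0, 0], 0.03],
    [[0, 0, 0], 0]
  ]
}}

```text
clock: 6.45
tcp_pos: [0.5136, -0.2581, 0.1759]
orientation: [2.112, 2.324, 0.001]
contact_force: [-0.4, 0.1, 8.2]
grip_width: 0.0422
```

```bash
python3 st.py
```

```text
6.45 [ 0.5136 -0.2581  0.1759] F [-0.38  0.14  8.23] Mz [0.023 0.064 0.009] yaw 5.48 w 0.0422 q [-0.03  0.51  0.51  1.94 -0.35  0.78  0.77]
```

Call:
{"op": "jog_arm", "data": {
  "plan": [
    [[0, 0, 0], 0.03],
    [[0, 0, 0], 0.03],
    [[0, 0, 0], 0]
  ]
}}

```text
clock: 6.75
tcp_pos: [0.5136, -0.2582, 0.1759]
orientation: [2.041, 2.386, 0.001]
contact_force: [-0.1, -0.1, 7.1]
grip_width: 0.0418
```

```bash
python3 st.py
```

```text
6.75 [ 0.5136 -0.2582  0.1759] F [-0.12 -0.09  7.15] Mz [0.028 0.094 0.014] yaw 8.91 w 0.0418 q [-0.02  0.51  0.49  1.94 -0.33  0.77  0.82]
```

Call:
{"op": "jog_arm", "data": {
  "plan": [
    [[0, 0, 0], 0.03],
    [[0, 0, 0], 0.03],
    [[0, 0, 0], 0]
  ]
}}

```text
clock: 7.05
tcp_pos: [0.5136, -0.2582, 0.1759]
orientation: [1.968, 2.446, 0.001]
contact_force: [-0.1, -0.5, 6.7]
grip_width: 0.0419
```

```bash
python3 st.py
```

```text
7.05 [ 0.5136 -0.2582  0.1759] F [-0.07 -0.46  6.7 ] Mz [0.001 0.09  0.002] yaw 12.36 w 0.0419 q [-0.    0.51  0.47  1.93 -0.32  0.77  0.87]
```

Call:
{"op": "jog_arm", "data": {
  "plan": [
    [[0, 0, 0], 0.03],
    [[0, 0, 0], 0.03],
    [[0, 0, 0], 0]
  ]
}}

```text
clock: 7.35
tcp_pos: [0.5136, -0.2581, 0.1759]
orientation: [1.894, 2.504, 0.001]
contact_force: [-0.8, -0.4, 6.7]
grip_width: 0.042
```

```bash
python3 st.py
```

```text
7.35 [ 0.5136 -0.2581  0.1759] F [-0.76 -0.37  6.71] Mz [0.012 0.098 0.036] yaw 15.79 w 0.042 q [ 0.01  0.5   0.46  1.93 -0.31  0.77  0.92]
```

Call:
{"op": "jog_arm", "data": {
  "plan": [
    [[0, 0, 0], 0.03],
    [[0, 0, 0], 0.03],
    [[0, 0, 0], 0]
  ]
}}

```text
clock: 7.65
tcp_pos: [0.5136, -0.2581, 0.1759]
orientation: [1.818, 2.56, 0.001]
contact_force: [-0.6, -0.7, 7.0]
grip_width: 0.0419
```

```bash
python3 st.py
```

```text
7.65 [ 0.5136 -0.2581  0.1759] F [-0.6  -0.7   7.04] Mz [0.023 0.072 0.008] yaw 19.23 w 0.0419 q [ 0.02  0.5   0.44  1.93 -0.3   0.77  0.97]
```

Call:
{"op": "jog_arm", "data": {
  "plan": [
    [[0, 0, 0], 0.03],
    [[0, 0, 0], 0.03],
    [[0, 0, 0], 0]
  ]
}}

```text
clock: 7.95
tcp_pos: [0.5136, -0.2581, 0.1759]
orientation: [1.741, 2.613, 0.001]
contact_force: [-0.2, -0.0, 6.6]
grip_width: 0.0419
```

```bash
python3 st.py
python3 - <<'E'
from h import *
cv2.imwrite("pics/w4.png",grab_frame("wrist")[150:,80:560,::-1])
E
```

```text
7.95 [ 0.5136 -0.2581  0.1759] F [-0.19 -0.05  6.63] Mz [ 0.028  0.089 -0.008] yaw 22.66 w 0.0419 q [ 0.03  0.5   0.43  1.93 -0.29  0.77  1.02]
```

View pics/w4.png

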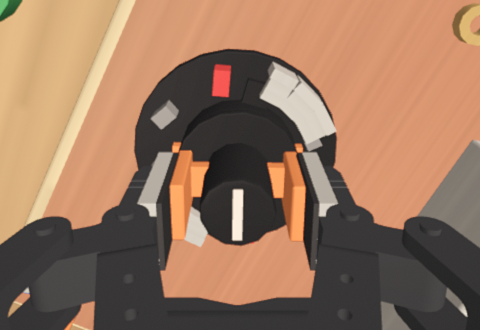

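The cap is still following. Its black lug (about (250,92)) is roughly 10° from the red end stop (222,80), so I'll continue with smaller steps.

Call:
{"op": "jog_arm", "data": {
  "plan": [
    [[0, 0, 0], 0.03],
    [[0, 0, 0], 0.03],
    [[0, 0, 0], 0]
  ]
}}

```text
clock: 8.3
tcp_pos: [0.5136, -0.2581, 0.1759]
orientation: [1.661, 2.664, 0.001]
contact_force: [0.9, 0.8, 7.1]
grip_width: 0.0418
```

```bash
python3 st.py
```

```text
8.3 [ 0.5136 -0.2581  0.1759] F [0.93 0.84 7.12] Mz [-0.032  0.051  0.002] yaw 26.11 w 0.0418 q [ 0.04  0.5   0.41  1.93 -0.28  0.77  1.07]
```

Call:
{"op": "jog_arm", "data": {
  "plan": [
    [[0, 0, 0], 0.02],
    [[0, 0, 0], 0.02],
    [[0, 0, 0], 0]
  ]
}}

```text
clock: 8.6
tcp_pos: [0.5136, -0.2581, 0.1759]
orientation: [1.608, 2.697, 0.001]
contact_force: [-0.7, 0.4, 7.6]
grip_width: 0.0419
```

```bash
python3 st.py
```

```text
8.6 [ 0.5136 -0.2581  0.1759] F [-0.7   0.43  7.6 ] Mz [0.029 0.099 0.006] yaw 28.38 w 0.0419 q [ 0.05  0.49  0.4   1.93 -0.27  0.77  1.1 ]
```

Call:
{"op": "jog_arm", "data": {
  "plan": [
    [[0, 0, 0], 0.02],
    [[0, 0, 0], 0.02],
    [[0, 0, 0], 0]
  ]
}}

```text
clock: 8.9
tcp_pos: [0.5136, -0.2581, 0.1759]
orientation: [1.554, 2.728, 0.001]
contact_force: [-1.0, 0.1, 6.5]
grip_width: 0.0419
```

```bash
python3 st.py
```

```text
8.9 [ 0.5136 -0.2581  0.1759] F [-1.    0.13  6.5 ] Mz [0.084 0.127 0.01 ] yaw 30.67 w 0.0419 q [ 0.06  0.49  0.39  1.93 -0.26  0.77  1.13]
```

Call:
{"op": "jog_arm", "data": {
  "plan": [
    [[0, 0, 0], 0.02],
    [[0, 0, 0], 0.02],
    [[0, 0, 0], 0]
  ]
}}

```text
clock: 9.2
tcp_pos: [0.5132, -0.2583, 0.1759]
orientation: [1.5, 2.759, 0.0]
contact_force: [-2.0, -0.3, 8.8]
grip_width: 0.0419
```

```bash
python3 st.py
```

```text
9.2 [ 0.5132 -0.2583  0.1759] F [-2.04 -0.27  8.84] Mz [ 0.049  0.296 -0.146] yaw 32.92 w 0.0419 q [ 0.06  0.49  0.38  1.93 -0.26  0.77  1.16]
```

Moment has jumped to −0.15 Nm, so the stop has probably been reached. I'll confirm with one tiny step.

Call:
{"op": "jog_arm", "data": {
  "plan": [
    [[0, 0, 0], 0.01],
    [[0, 0, 0], 0]
  ]
}}

```text
clock: 9.4
tcp_pos: [0.5131, -0.2584, 0.1759]
orientation: [1.488, 2.766, 0.0]
contact_force: [-1.6, -0.7, 8.0]
grip_width: 0.0421
```

```bash
python3 st.py
```

```text
9.4 [ 0.5131 -0.2584  0.1759] F [-1.57 -0.73  8.04] Mz [ 0.024  0.441 -0.161] yaw 33.46 w 0.0421 q [ 0.07  0.49  0.38  1.93 -0.25  0.77  1.17]
```

Stop confirmed. I'll ease off slightly and lift gently, watching Fz.

Call:
{"op": "jog_arm", "data": {
  "plan": [
    [[0, 0, 0], -0.015],
    [[0, 0, 0.1], 0],
    [[0, 0, 0.1], 0],
    [[0, 0, 0], 0]
  ]
}}

```text
clock: 9.8
tcp_pos: [0.5131, -0.2582, 0.1774]
orientation: [1.507, 2.755, -0.001]
contact_force: [-1.6, -1.0, 4.9]
grip_width: 0.042
```

```bash
python3 st.py
```

```text
9.8 [ 0.5131 -0.2582  0.1774] F [-1.63 -0.97  4.92] Mz [-0.402  0.219 -0.043] yaw 32.64 w 0.042 q [ 0.06  0.49  0.38  1.93 -0.25  0.77  1.16]
```

Call:
{"op": "jog_arm", "data": {
  "plan": [
    [[0, 0, 0.1], 0],
    [[0, 0, 0.1], 0],
    [[0, 0, 0.1], 0],
    [[0, 0, 0], 0]
  ]
}}

```text
clock: 10.2
tcp_pos: [0.513, -0.2581, 0.1802]
orientation: [1.507, 2.755, -0.001]
contact_force: [-1.2, -3.9, 4.2]
grip_width: 0.0418
```

```bash
python3 st.py
```

```text
10.2 [ 0.513  -0.2581  0.1802] F [-1.18 -3.95  4.17] Mz [-0.867  0.097 -0.032] yaw 32.64 w 0.0418 q [ 0.06  0.48  0.39  1.93 -0.25  0.77  1.16]
```

Call:
{"op": "jog_arm", "data": {
  "plan": [
    [[0, -0.03, 0.1], 0],
    [[0, -0.03, 0.1], 0],
    [[0, 0, 0.1], 0],
    [[0, 0, 0], 0]
  ]
}}

```text
clock: 10.6
tcp_pos: [0.513, -0.2581, 0.183]
orientation: [-1.507, -2.756, -0.0]
contact_force: [-0.3, -2.3, 4.3]
grip_width: 0.0417
```

```bash
python3 st.py
```

```text
10.6 [ 0.513  -0.2581  0.183 ] F [-0.27 -2.34  4.26] Mz [-0.576 -0.077 -0.022] yaw 32.67 w 0.0417 q [ 0.06  0.48  0.39  1.93 -0.25  0.78  1.16]
```

Call:
{"op": "jog_arm", "data": {
  "plan": [
    [[0, 0, 0.2], 0],
    [[0, 0, 0.2], 0],
    [[0, 0, 0.3], 0],
    [[0, 0, 0.3], 0],
    [[0, 0, 0.5], 0],
    [[0, 0, 0], 0]
  ]
}}

```text
clock: 11.2
tcp_pos: [0.5133, -0.2582, 0.1986]
orientation: [1.507, 2.756, 0.001]
contact_force: [0.2, -0.5, -0.1]
grip_width: 0.0422
```

```bash
python3 st.py
```

```text
11.2 [ 0.5133 -0.2582  0.1986] F [ 0.23 -0.52 -0.05] Mz [-0.026 -0.004  0.006] yaw 32.66 w 0.0422 q [ 0.05  0.46  0.4   1.92 -0.24  0.81  1.15]
```

Call:
{"op": "jog_arm", "data": {
  "plan": [
    [[0, 0, 1], 0],
    [[0, 0, 2], 0],
    [[0, 0, 3], 0],
    [[0, 0, 2], 0],
    [[0, 0, 1], 0],
    [[0, 0, 0], 0]
  ]
}}

```text
clock: 11.8
tcp_pos: [0.5135, -0.2585, 0.2894]
orientation: [1.506, 2.754, 0.001]
contact_force: [-0.9, -0.2, -0.6]
grip_width: 0.0418
```

```bash
python3 st.py
python3 - <<'E'
from h import *
cv2.imwrite("pics/w5.png",grab_frame("wrist")[:,:,::-1])
E
```

```text
11.8 [ 0.5135 -0.2585  0.2894] F [-0.92 -0.2  -0.62] Mz [-0.004 -0.028  0.   ] yaw 32.66 w 0.0418 q [ 0.01  0.34  0.44  1.84 -0.17  0.99  1.09]
```

View pics/w5.png

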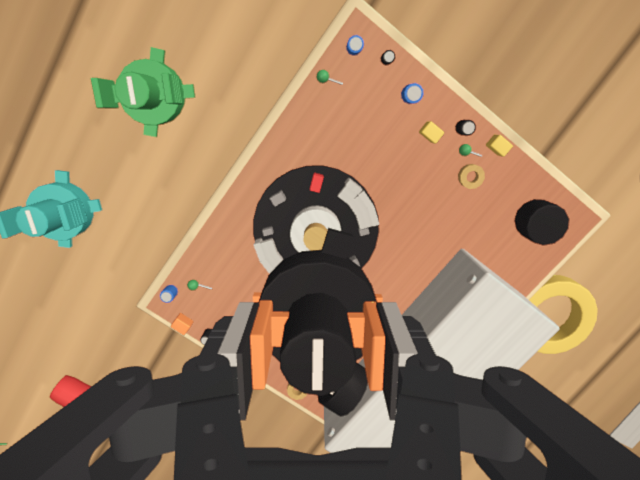

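The cap is held between the jaws and the open tube is visible at (316,235). I'll carry it to the tray.

Call:
{"op": "jog_arm", "data": {
  "plan": [
    [[0, 2, 0], 0],
    [[0.2, 4, 0], 0],
    [[0.2, 4, 0], 0],
    [[0.2, 4, 0], 0],
    [[0.2, 4, 0], 0],
    [[0.2, 4, 0], 0],
    [[0.3, 5, 0], 0],
    [[0.3, 5, 0], 0],
    [[0.3, 5, 0], 0],
    [[0.3, 4, 0], 0],
    [[0, 3, 0], 0],
    [[0, 1.5, 0], 0]
  ]
}}

```text
clock: 13.05
tcp_pos: [0.5337, 0.1999, 0.2863]
orientation: [-1.5, -2.758, 0.002]
contact_force: [0.1, 0.5, -1.1]
grip_width: 0.0419
```

Call:
{"op": "jog_arm", "data": {
  "plan": [
    [[0, 0, 0], 0],
    [[0, 0, -2], 0],
    [[0, 0, -3], 0],
    [[0, 0, -3], 0],
    [[0, 0, -2], 0],
    [[0, 0, -2], 0],
    [[0, 0, -1], 0],
    [[0, 0, -1], 0],
    [[0, 0, -1], 0],
    [[0, 0, -1], 0],
    [[0, 0, 0], 0]
  ]
}}

```text
clock: 14.15
tcp_pos: [0.5344, 0.1962, 0.1268]
orientation: [-1.507, -2.756, 0.002]
contact_force: [-1.3, 0.1, -1.3]
grip_width: 0.0418
```

```bash
python3 st.py
python3 - <<'E'
from h import *
cv2.imwrite("pics/s6.png",cv2.resize(grab_frame("scene")[120:300,240:480,::-1],None,fx=3,fy=3))
E
```

```text
14.15 [0.5344 0.1962 0.1268] F [-1.34  0.14 -1.31] Mz [-0.023  0.044 -0.005] yaw 32.66 w 0.0418 q [-0.61  0.54  0.19  1.96 -0.16  0.66  0.25]
```

View pics/s6.png

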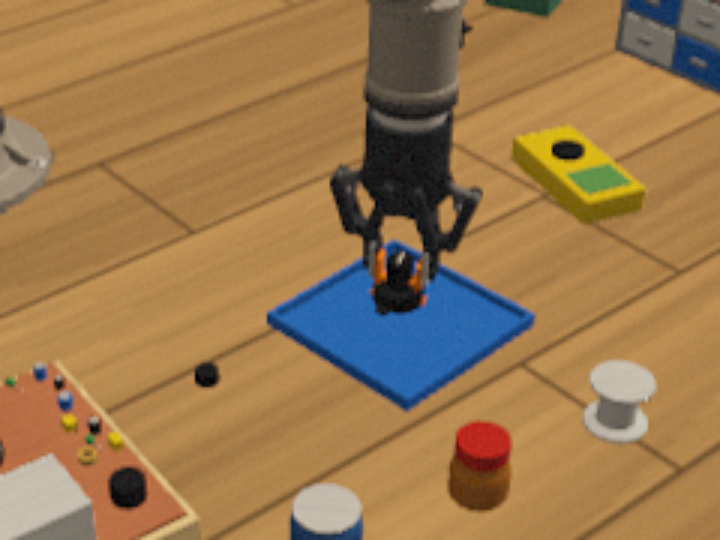

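The cap hangs upright above the middle of the tray. Now I lower until contact.

Call:
{"op": "jog_arm", "data": {
  "plan": [
    [[0, 0, -0.8], 0],
    [[0, 0, -0.8], 0],
    [[0, 0, -0.6], 0],
    [[0, 0, -0.3], 0],
    [[0, 0, -0.2], 0],
    [[0, 0, 0], 0]
  ]
}}

```text
clock: 14.8
tcp_pos: [0.5349, 0.1965, 0.1006]
orientation: [-1.507, -2.756, 0.001]
contact_force: [-0.5, -0.1, -0.6]
grip_width: 0.0416
```

Call:
{"op": "jog_arm", "data": {
  "plan": [
    [[0, 0, -0.1], 0],
    [[0, 0, -0.1], 0],
    [[0, 0, 0], 0]
  ]
}}

```text
clock: 15.1
tcp_pos: [0.5352, 0.1966, 0.1]
orientation: [1.507, 2.756, 0.001]
contact_force: [-3.0, -1.3, 8.6]
grip_width: 0.0416
```

Call:
{"op": "jog_arm", "data": {
  "plan": [
    [[0, 0, -0.1], 0],
    [[0, 0, 0], 0]
  ]
}}

```text
clock: 15.3
tcp_pos: [0.5353, 0.1965, 0.0999]
orientation: [-1.508, -2.756, -0.001]
contact_force: [-5.2, -2.7, 17.3]
grip_width: 0.0416
```

Contact with the floor at TCP z=0.100. I'll relieve the force, then open.

Call:
{"op": "jog_arm", "data": {
  "plan": [
    [[0, 0, 0.15], 0],
    [[0, 0, 0], 0]
  ]
}}

```text
clock: 15.5
tcp_pos: [0.5353, 0.1967, 0.1]
orientation: [1.507, 2.756, 0.002]
contact_force: [-0.3, -0.8, 8.0]
grip_width: 0.0417
```

Call:
{"op": "jog_arm", "data": {
  "plan": [
    [[0, 0, 0], 0],
    [[0, 0, 0], 0],
    [[0, 0, 0], 0],
    [[0, 0, 0], 0],
    [[0, 0, 0], 0],
    [[0, 0, 0], 0],
    [[0, 0, 0], 0],
    [[0, 0, 0], 0]
  ],
  "hand": 8.5
}}

```text
clock: 16.3
tcp_pos: [0.535, 0.1965, 0.0994]
orientation: [1.507, 2.756, 0.0]
contact_force: [-0.7, 0.1, 1.0]
grip_width: 0.0853
```

Call:
{"op": "jog_arm", "data": {
  "plan": [
    [[0, 0, 1], 0],
    [[0, 0, 2], 0],
    [[0, 0, 3], 0],
    [[0, 0, 3], 0],
    [[0, 0, 3], 0],
    [[0, 0, 3], 0],
    [[0, 0, 2], 0],
    [[0, 0, 0], 0],
    [[0, 0, 0], 0],
    [[0, 0, 0], 0]
  ]
}}

```text
clock: 17.3
tcp_pos: [0.5343, 0.1963, 0.2685]
orientation: [-1.507, -2.755, 0.002]
contact_force: [0.5, -0.1, -0.3]
grip_width: 0.0852
```

```bash
python3 st.py
python3 - <<'E'
from h import *
a=cv2.resize(grab_frame("scene")[120:300,240:480,::-1],(400,300)); b=cv2.resize(grab_frame("wrist")[:,:,::-1],(400,300)); cv2.imwrite("pics/e7.png",np.hstack([a,b]))
t=grab_frame("top")[:,:,::-1]; cv2.imwrite("pics/top7.png",t)
d=cv2.absdiff(t,cv2.imread("pics/top0.png")).max(2)
n,l,s,ce=cv2.connectedComponentsWithStats((d>50).astype(np.uint8)); print([s[i].tolist() for i in range(1,n) if s[i,4]>8])
E
```

```text
17.3 [0.5343 0.1963 0.2685] F [ 0.53 -0.13 -0.29] Mz [0.001 0.026 0.012] yaw 32.66 w 0.0852 q [-0.66  0.35  0.25  1.86 -0.1   0.95  0.2 ]
[[186, 181, 95, 161, 5957], [182, 213, 3, 7, 10], [435, 232, 21, 26, 279], [229, 306, 5, 7, 10], [217, 340, 84, 140, 4991], [273, 385, 6, 30, 106], [0, 419, 8, 6, 23], [268, 418, 85, 62, 1764], [12, 421, 32, 25, 482], [0, 434, 19, 14, 94], [314, 456, 42, 20, 233], [370, 465, 6, 14, 51], [0, 467, 32, 13, 212], [273, 471, 12, 9, 35], [361, 472, 10, 8, 38], [352, 475, 4, 3, 9], [218, 476, 11, 4, 33]]
```

View pics/e7.png

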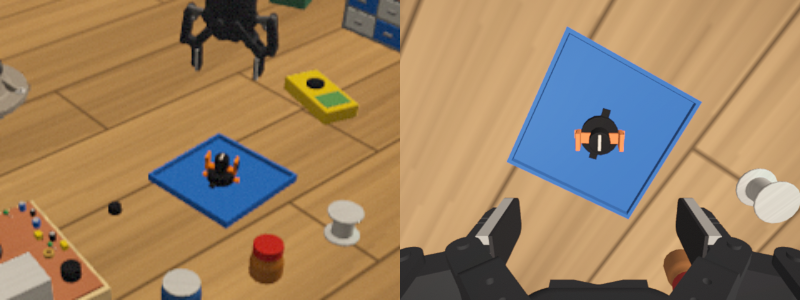

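The cap stands upright in the middle of the tray and has been released. The only top-view changes are the arm, the tube and the tray, so nothing else moved. Handing in.

```bash
python3 -c "
from bench import *
print(hand_in())"
```

```text
the job is handed in; nothing more can be done
None
```

The cap is off the battery tube and standing released in the blue parts tray. I handed the job in at about 17.5 s of the 64 s allowed; no verdict was reported.

- **Turn:** I squeezed both tabs with 30 N, and the fingers closed to about 42 mm. I then turned the cap anticlockwise in small steps to about 59°. The stop showed as a rise in moment to about 0.16 Nm, with side force of about 2 N.
- **Lift:** I backed off just under 1° and lifted slowly. The spring kept pushing up with 4–5 N on the way out, so the ears had let go. A side force of about 4 N appeared briefly and then faded.
- **Placing:** The cap touched the tray floor at a tool height of 0.100 m, about 4 mm higher than I had reckoned. Pressing down peaked at 17 N, and I eased it to 8 N before opening the fingers.

**Last checks:**
- The final scene and wrist pictures show the cap upright near the tray's centre, with the gripper clear above it.
- Comparing the top views from start and end shows changes only at the arm, the tube and the tray, so no other object appears to have moved.
- I did not measure the cap's final tilt or position in numbers, and the weight on lifting was too close to sensor noise to confirm the grip. I relied on the pictures for all of these.

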